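# Back a hand winch's drum off to its rope clamp

## Robot

A 6-joint arm with a two-finger parallel gripper is mounted at the origin on the work surface. World frame = base frame: x ahead of the robot, y to its left, z up, the work surface at z = 0. Lengths are in m, angles in rad, forces in N, time in s.
With the tool pointing down it reaches from about 0.2 to 0.875 m from the base axis. Payload 3.4 kg.
Tool frame: the origin (TCP) lies between the finger pads; the fingertips stand 11 mm ahead of it and the grasp point (between the pads) lies 8 mm behind it; x points along the fingers, y is the direction in which the jaws open and shut, and the axes are right-handed (so a half turn about x gives the same grasp; the last joint's range is limited). The gripper opens to 94 mm and grips with 3 to 60 N. Pads are 16 mm wide; open, the fingers measure 119 mm over their backs; the gripper's body (75 mm by 177 mm) begins 78 mm behind the grasp point.
Start: joints at [-1.266, 0.276, 1.505, -0, 1.361, -0.121], TCP at [0.238, -0.524, 0.216] pointing down, gripper open.
Joint ranges: [-2.89, 2.89], [-0.75, 2.08], [0.22, 2.7], [-1.18, 4.32], [0.11, 2.71], [-2.7, 2.7]. Speed limits (rad/s): [2.57, 2.57, 3.14, 3.14, 3.14, 3.14].

## Interface

Orientations are given as a unit quaternion [w, x, y, z].
In Python, from station import * gives the robot as it stands. The module is installed in compiled form; this text tells all that it offers.
- The arm moves only by the shell command python3 -m jog 'ROWS' [FORCE]. ROWS is JSON, one flat list of numbers, 5 for each row, row after row: the shift along the tool's x, y, z in m, then the turn about the tool's x in rad, then the finger opening in m, from 0 to 0.094. A call has 1 to 20 rows; each row shifts and turns the pose as measured when the row begins, along the tool's axes as they then stand; what a row does not reach is not made up. A row lasts 1/8 s, in which the tool goes at most 62.5 mm and 10.7 degrees, less where a joint would pass 70% of its speed; a pose out of reach is approached as far as the arm can. A call with a gripper value outside its range is refused whole. The fingers move at their own pace and stop on an object; FORCE is the grip in N (left out, the last holds). Time passes only in rows, so rows that do not move let the fingers close. It gives the time, the measured TCP pose, the force and the opening at its end, in the units of the state.
- get_state(): the state, without advancing time (a new reading comes with each control period).
- get_image(name): name is "side" or "top"; returns a dict with "frame" (480x640x3 uint8, blue, green, red), "depth" (480x640 float32, m along the optical axis (not along the pixel's ray), 0 where there is no reading), "fx", "fy", "cx", "cy" (pixels), "origin" and "rotation" of the camera in the world. Camera axes: x right, y down, z forward; pixel columns grow to the right and rows downward; lengths in m; the calibration is good to about 2 mm. A picture is of the moment at which its call begins.
- finish_job(): hands the job in, once; it reports no verdict.
The state is a dict: "clock": time; "joints": joint angles; "qd": joint speeds; "tau": joint torques, N m; "ee_pos": TCP position; "eef_rot": TCP orientation; "ft_force": force on the tool from outside, world axes, zero at the start; "wrist_torque": the same for the moment, N m; "opening": opening from 0.0 (shut) to 1.0 (fully open).
Only numpy, scipy, OpenCV 4.12 (cv2) and the standard library are available. Lean on these libraries where they do the work, as an engineer would, in place of code of your own. Each camera call takes 0.05 s, during which the arm holds its last target.

## Task

The hand winch on the bench stand comes from its wind-up test and the rope is to be fitted next. Trip its pawl out of the ratchet wheel, turn the drum backward, then set the pawl again so that it holds the drum with the rope clamp straight up: bring a tooth back against the pawl and pull on for a second with about 20 N at the crank handle (never 40 N) to feel that it holds. Leave the pawl set and the tooth against it, let go of the winch and do not disturb the loose parts around it.

Things in the scene. Friction and masses are not known exactly. Their poses are not given: they have to be found in the camera images.
- winch: Steel hand winch on a grey box-section stand, fixed to the bench, 270 mm high. Origin at bench height below the drum axis, in the ratchet wheel's mid plane; z up, x level along the axis from drum to crank (roughly away from the robot), y to its left. Axis 150 mm up. Drum (120 mm across) at x -97 to -22 mm; ratchet wheel at x -7 to 7; crank arm at x 41 to 51. Tallest plate to z 262 at y 64 to 102.
- wheel_centre (a point): Centre of the ratchet wheel, on the drum axis 150 mm above the bench: 140 mm over its tips, 14 mm thick, 16 teeth. Its x is the drum axis, towards the crank; it turns with the drum.
- drum (a joint): Turn of drum, ratchet wheel and crank, rad, about winch x. 0: rope clamp straight up, a tooth just resting on the set pawl. Positive = wound on: wheel's top goes to winch -y (a set pawl just rides over the teeth). Starts at 1.05 to 2.0; backward lowers it, crank over the top towards +y. One tooth is 0.393. Friction (0.35 N m) holds it where it is left.
- pawl (a joint): Tilt of the pawl, rad: 0 fully set between two teeth, up to 0.15 while riding on a tooth, 0.42 tripped. An over-centre spring drives it to 0 from below 0.21 and to 0.42 from above, and holds it there. Pivot parallel to the drum axis at winch y 74, z 246 mm. The set pawl stops the drum from turning backward past the tooth that meets it.
- pawl_tail (a point): Centre of the top of the thumb pad on the pawl's tail, 58 mm to winch +y of the pivot, 40 mm along winch x (-7 to 33 mm) by 28 mm, open above. Pressed down some 24 mm (7 to 14 N at first, then easing) it tips the nose up and the spring carries it over. Moves with the pawl.
- pawl_nose (a point): Top of the pawl's 14 mm wide bar above its nose, 64 mm to winch -y of the pivot, over the wheel's top, open only from above. Pressed down some 27 mm from its tripped place (about 7 N at first) it tips the nose back among the teeth. Moves with the pawl.
- crank_grip (a point): Middle of the crank's black handle, a bar 26 mm thick, 92 mm long, parallel to the drum axis at winch x 54 to 146 mm, 110 mm from the axis. At drum 0 it stands 40 degrees above level on the winch's +y side; at the start near the top or on the -y side. From above it can be hooked between half-open fingers and swung over.
- rope_clamp (a point): Top of the rope clamp, a dark steel block 50 by 26 by 12 mm with two bolts on the drum's barrel, 40 mm from the axis at winch x -58 mm; straight above the axis at drum 0.
- spare_gear: Loose steel spur gear lying flat, 90 mm across, 30 mm high with its hub; origin at the centre of its underside. Leave it alone.
- screwdriver: Loose screwdriver, 200 mm long, lying on the bench. Leave it alone.
- housing: Loose open aluminium housing, 110 by 110 by 80 mm; origin at the centre of its underside. Leave it alone.

How it is judged:
On the way, in this order (a step that is already met when the one before it is completed fails the run):
1. the pawl is tripped: its nose stands clear of the ratchet wheel by itself (value of joint pawl above 0.36 rad), for 0.3 s.
2. with the pawl clear, the drum is turned back to within one tooth of the rope clamp standing up (value of joint drum below 0.39 rad and value of joint pawl above 0.36 rad), for 0.1 s.
3. the hold is proved: a tooth is pulled firmly back against the set pawl (over 9 N between them, some 14 N at the crank handle) with the rope clamp straight up (contact force between pawl and drum above 9 N and value of joint pawl below 0.05 rad and value of joint drum between -0.03 and 0.03 rad), for 0.4 s.
At the end, for the whole second after the job is handed in: The pawl is fully set (below 0.05 rad) and the drum rests back against it with the rope clamp straight up, within 0.03 rad (under 2 degrees) of drum 0, at rest and let go (value of joint pawl below 0.05 rad and value of joint drum between -0.03 and 0.03 rad and velocity of joint drum between -0.05 and 0.05 rad/s); the robot touches nothing.
It fails at once if a loose part on the bench is moved by more than 30 mm (distance of any of spare_gear, screwdriver, housing from where it was at the start of the episode above 0.03 m).
It fails at once if the drum is forced against the pawl with more than 60 N (about 40 N at the crank handle) (contact force between pawl and drum above 60 N).
It also fails if it takes over 62 s, if anything falls off the work surface, if the arm or the gripper's body presses on something with over 40 N, if the wrist force passes 120 N, or if a joint passes its speed limit or range.

## Working session

There is one attempt and no reset: what is moved stays moved. The work goes in short steps, Python scripts to look and compute and a shell command to move; the robot and the scene stay as the last step left them, time stands still between calls to the robot, and variables do not carry over. Pictures are saved under pics/ and viewed, and the job is handed in when it is done.

```bash
mkdir -p pics; python3 - <<'E'
from station import *
import cv2
s=get_state()
print({k:(v if not hasattr(v,'__len__') else [round(float(x),4) for x in v]) for k,v in s.items()})
for n in("side","top"):
    im=get_image(n); cv2.imwrite(f"pics/{n}0.png",im["frame"]); print(n,im["fx"],im["fy"],im["cx"],im["cy"],im["origin"],im["rotation"])
E
```

```text
{'clock': 0.0, 'joints': [-1.266, 0.2765, 1.5061, -0.0, 1.3607, -0.121], 'qd': [0.001, -0.0001, -0.0005, -0.0013, -0.0001, 0.0002], 'tau': [-0.0028, -40.4604, -23.7234, 0.0701, 0.0347, -0.0001], 'ee_pos': [0.2373, -0.5231, 0.2156], 'eef_rot': [-0.1488, -0.6911, -0.15, 0.6912], 'ft_force': [-0.5407, 0.4537, -0.3931], 'wrist_torque': [-0.0296, -0.0031, 0.0428], 'opening': 1.0028577014337738}
side 539.4519148293924 539.4519148293924 317.962241611945 248.34814427193453 [0.17167082 0.78124457 1.05880079] [ 0.07634321 -0.20395632  0.91239948 -0.34655551]
top 527.5891847270432 527.5891847270432 325.67466457038034 237.790772296453 [0.38341002 0.0807122  1.09849813] [ 0.03139337 -0.70162931  0.71018938 -0.04859847]
```

View pics/side0.png

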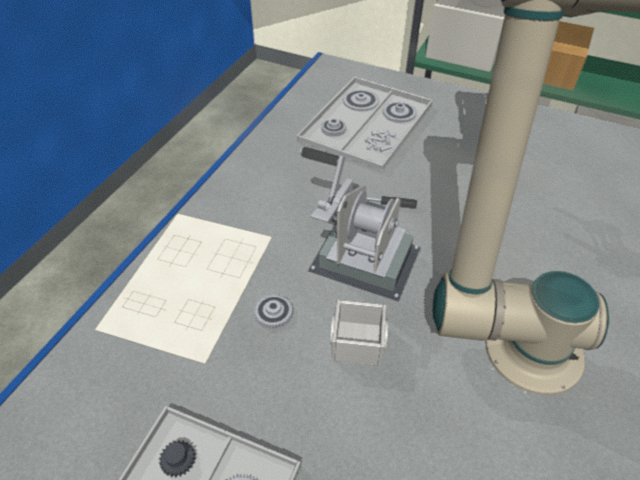

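View pics/top0.png

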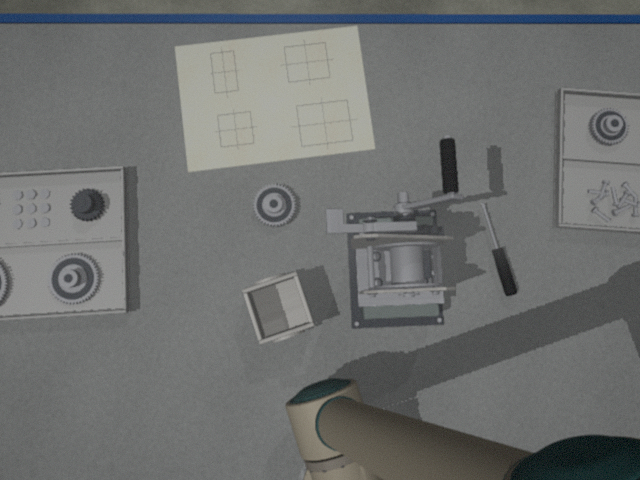

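```bash
cat > h.py <<'E'
from station import *
import numpy as np, cv2
from scipy.spatial.transform import Rotation as R
def cam(n):
    im=get_image(n); q=np.array(im["rotation"]).ravel()
    im["R"]=R.from_quat(q[[1,2,3,0]]).as_matrix() if q.size==4 else q.reshape(3,3)
    return im
def cloud(im):
    d=im["depth"]; v,u=np.mgrid[:480,:640]
    P=np.stack([(u-im["cx"])/im["fx"]*d,(v-im["cy"])/im["fy"]*d,d],-1)
    return P@im["R"].T+np.array(im["origin"])
def proj(im,p):
    c=(np.asarray(p)-im["origin"])@im["R"]; return c[...,0]/c[...,2]*im["fx"]+im["cx"],c[...,1]/c[...,2]*im["fy"]+im["cy"]
def ray(im,u,v,z):
    r=im["R"]@np.array([(u-im["cx"])/im["fx"],(v-im["cy"])/im["fy"],1]); o=np.array(im["origin"]); return o+r*(z-o[2])/r[2]
def st():
    s=get_state(); q=np.array(s["eef_rot"]); M=R.from_quat(q[[1,2,3,0]]).as_matrix()
    print("t",round(s["clock"],2),"p",np.round(s["ee_pos"],4),"f",np.round(s["ft_force"],1),"op",round(s["opening"]*.094,4)); return s,M
E
python3 - <<'E'
from h import *
s,M=st(); print(M.round(3))
t=cam("top"); sd=cam("side"); np.save("t_cl.npy",cloud(t)); np.save("s_cl.npy",cloud(sd))
c=cloud(t)
for u,v in [(150,150),(448,150),(448,185),(334,220),(380,225),(403,200),(355,320),(441,318),(405,262),(500,265),(275,203)]: print(u,v,c[v,u].round(3))
cv2.imwrite("pics/tz.png",cv2.resize(t["frame"][120:340,310:530],(792,792*220//220))[:600])
cv2.imwrite("pics/tz.png",cv2.resize(t["frame"][125:335,310:530],None,fx=2.85,fy=2.85,interpolation=cv2.INTER_CUBIC))
cv2.imwrite("pics/sz.png",cv2.resize(sd["frame"][140:310,290:440],None,fx=3.5,fy=3.5,interpolation=cv2.INTER_CUBIC))
E
```

```text
t 0.1 p [ 0.2373 -0.5232  0.2157] f [-0.9 -0.7 -0.5] op 0.0941
[[-0.     0.413 -0.911]
 [ 0.001 -0.911 -0.413]
 [-1.    -0.002 -0.   ]]
150 150 [ 0.7    0.423 -0.001]
448 150 [ 0.624 -0.145  0.252]
448 185 [ 0.565 -0.143  0.25 ]
334 220 [0.508 0.046 0.258]
380 225 [ 0.499 -0.028  0.257]
403 200 [ 0.557 -0.084  0.16 ]
355 320 [ 0.337 -0.005  0.003]
441 318 [ 0.339 -0.182  0.008]
405 262 [ 0.444 -0.081  0.179]
500 265 [ 0.445 -0.305  0.022]
275 203 [0.578 0.157 0.03 ]
```

View pics/tz.png

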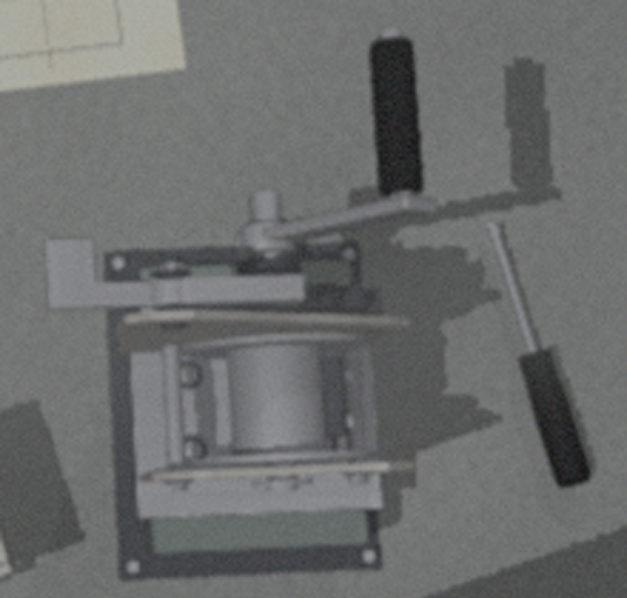

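View pics/sz.png

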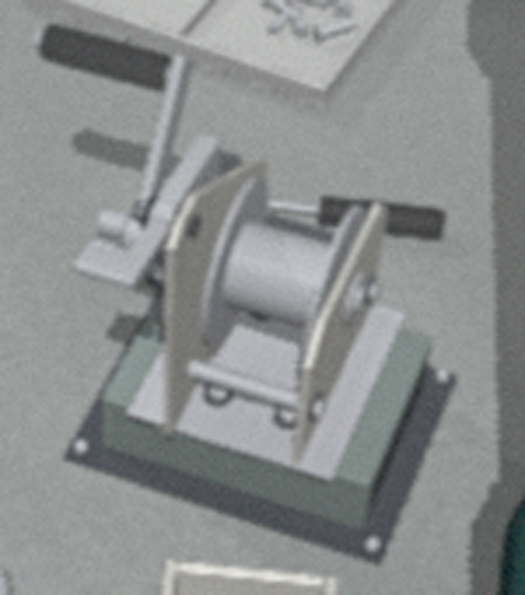

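```bash
python3 - <<'E'
from h import *
t=cam("top"); sd=cam("side"); C=np.load("t_cl.npy"); 
# height mask for pawl top
W=C[140:330,310:480]
m=(C[...,2]>.248)&(C[...,2]<.275); m[:, :310]=0; m[:,:]&=True; m[330:]=0; m[:140]=0; m[:,480:]=0
n,l,stt,ce=cv2.connectedComponentsWithStats(m.astype(np.uint8))
for i in range(1,n):
    if stt[i,4]>40: print(stt[i],C[l==i].mean(0).round(4),C[l==i][:,2].min().round(4),C[l==i][:,2].max().round(4))
g=t["frame"].astype(int).max(2)
# grip
gm=(g<60)&(C[...,2]>.2); gm[:120]=0; gm[210:]=0
P=C[gm]; print("grip",len(P),P.mean(0).round(4),P[:,2].max())
u,v=np.mgrid[:480,:640][1][gm],np.mgrid[:480,:640][0][gm]
r=cv2.minAreaRect(np.stack([u,v],1).astype(np.float32)); b=cv2.boxPoints(r); print([ray(t,a,c,.24).round(4)[:2] for a,c in b])
# crop pixel rays
f=lambda x,y,z: ray(t,310+(x+.5)/2.85-.5,125+(y+.5)/2.85-.5,z).round(4)
for nm,x,y,z in [("b",118,262,0.01),("b",133,567,.01),("b",370,556,.01),("b",349,255,.01),("pad",47,240,.258),("pad",93,240,.258),("pad",47,307,.258),("bar",303,276,.257),("bar",303,300,.257),("barL",150,307,.257)]: print(nm,f(x,y,z))
E
```

```text
[442 140  16  52 623] [ 0.5973 -0.1469  0.2516] 0.248 0.257
[444 193  17   7  86] [ 0.5458 -0.1477  0.2544] 0.248 0.2626
[ 326  208   91   32 1332] [ 0.4987 -0.0022  0.2568] 0.248 0.2666
grip 782 [ 0.5971 -0.1445  0.2537] 1.0984981313952469
[array([ 0.6457, -0.1345]), array([ 0.6472, -0.1596]), array([ 0.5548, -0.1616]), array([ 0.5534, -0.1368])]
b [ 5.51e-01 -3.00e-04  1.00e-02]
b [ 0.3299 -0.0069  0.01  ]
b [ 0.3353 -0.1779  0.01  ]
b [ 0.5545 -0.1707  0.01  ]
pad [0.5258 0.0582 0.258 ]
pad [0.5255 0.0321 0.258 ]
pad [0.4876 0.0587 0.258 ]
bar [ 0.5039 -0.087   0.257 ]
bar [ 0.4901 -0.0865  0.257 ]
barL [4.871e-01 4.000e-04 2.570e-01]
```

```bash
python3 -m jog '[-0.05,0,0,0.1,0, -0.05,0,0,0.1,0, -0.05,0,0,0.1,0, -0.05,0,0,0.1,0, 0,-0.044,-0.021,0,0, 0,-0.044,-0.021,0,0, 0,-0.044,-0.021,0,0, 0,-0.044,-0.021,0,0, 0,-0.044,-0.021,0,0, 0,-0.044,-0.021,0,0, 0,-0.044,-0.021,0,0, 0,-0.044,-0.021,0,0, 0,-0.044,-0.021,0,0, 0,-0.044,-0.021,0,0, 0,-0.044,-0.021,0,0, 0,-0.044,-0.021,0,0]'; python3 - <<'E'
from h import *
s,M=st(); print(M.round(3)); d=np.array([.5095,.0475,.30])-s["ee_pos"]; print((M.T@d).round(4))
E
```

```text
clock: 2.3
ee_pos: [0.49, 0.0201, 0.4228]
eef_rot: [0.001, 0.709, 0.002, -0.706]
ft_force: [-0.1, -1.0, -0.9]
opening: 0.002
t 2.3 p [0.49   0.0201 0.4228] f [-0.1 -1.  -0.9] op 0.0001
[[ 0.004  0.004 -1.   ]
 [ 0.001 -1.    -0.004]
 [-1.    -0.001 -0.004]]
[ 0.1229 -0.0272 -0.0191]
```

```bash
python3 -m jog '[0,-0.027,-0.019,-0.026,0, 0.04,0,0,0,0, 0.04,0,0,0,0, 0.035,0,0,0,0, 0,0,0,0,0]'; python3 - <<'E'
from h import *
s,M=st(); print(M.round(3)); d=np.array([.5095,.0475,.269])-s["ee_pos"]; print((M.T@d).round(4))
E
```

```text
clock: 2.92
ee_pos: [0.5114, 0.0529, 0.3046]
eef_rot: [0.013, 0.709, 0.014, -0.705]
ft_force: [-0.0, -0.2, 0.2]
opening: 0.006
t 2.92 p [0.5114 0.0529 0.3046] f [-0.  -0.2  0.2] op 0.0006
[[ 0.006  0.039 -0.999]
 [ 0.002 -0.999 -0.039]
 [-1.    -0.002 -0.006]]
[0.0356 0.0054 0.0023]
```

```bash
python3 -m jog '[0.02,0.0055,0.002,0,0, 0.012,0,0,0,0, 0.006,0,0,0,0, 0.006,0,0,0,0]';python3 -m jog '[0.006,0,0,0,0, 0.006,0,0,0,0]'
```

```text
clock: 3.42
ee_pos: [0.5132, 0.0476, 0.2655]
eef_rot: [0.013, 0.713, 0.015, -0.701]
ft_force: [-1.6, 0.5, 2.1]
opening: 0.001
clock: 3.68
ee_pos: [0.5143, 0.0477, 0.2538]
eef_rot: [0.013, 0.713, 0.014, -0.7]
ft_force: [0.0, -0.5, -0.7]
opening: 0.009
```

```bash
python3 - <<'E'
from h import *
st()
t=cam("top"); sd=cam("side")
cv2.imwrite("pics/t1.png",cv2.resize(t["frame"][125:335,310:530],None,fx=2.85,fy=2.85,interpolation=cv2.INTER_CUBIC))
cv2.imwrite("pics/s1.png",cv2.resize(sd["frame"][140:310,290:440],None,fx=3.5,fy=3.5,interpolation=cv2.INTER_CUBIC))
E
```

```text
t 3.67 p [0.5143 0.0477 0.2538] f [ 0.  -0.5 -0.7] op 0.0008
```

View pics/s1.png

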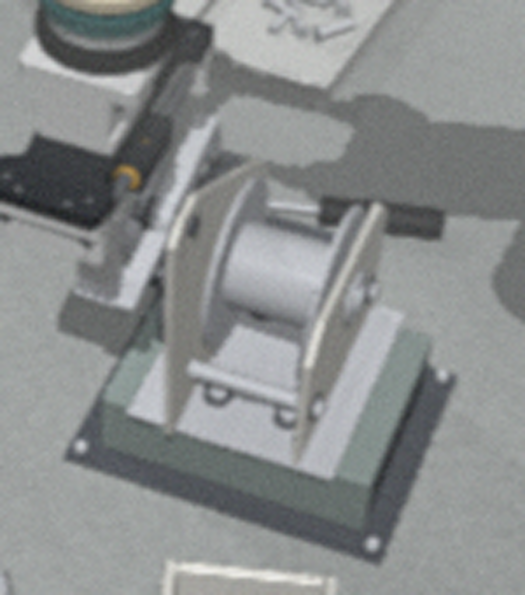

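View pics/t1.png

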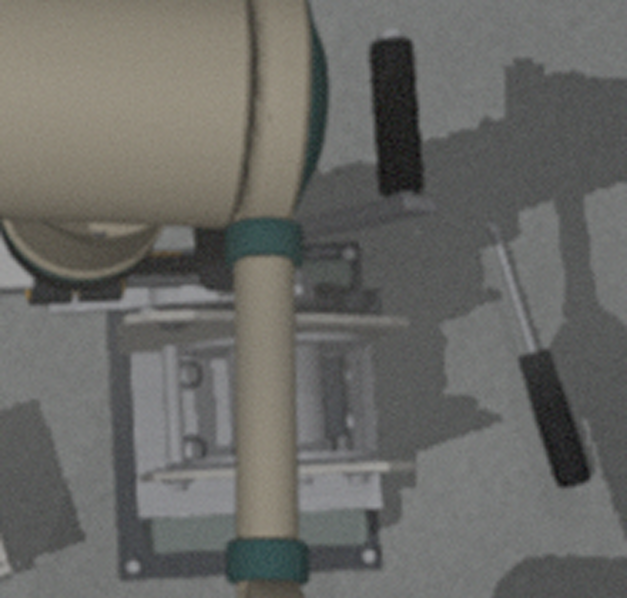

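```bash
python3 -m jog '[0.006,0,0,0,0, -0.05,0,0,0,0, -0.05,0,0,0,0]'; python3 - <<'E'
from h import *
st()
sd=cam("side")
cv2.imwrite("pics/s2.png",cv2.resize(sd["frame"][140:310,290:440],None,fx=3.5,fy=3.5,interpolation=cv2.INTER_CUBIC))
E
```

```text
clock: 4.15
ee_pos: [0.5108, 0.0473, 0.3467]
eef_rot: [0.013, 0.711, 0.014, -0.703]
ft_force: [-0.1, -0.6, 0.4]
opening: 0.003
t 4.15 p [0.5108 0.0473 0.3467] f [-0.1 -0.6  0.4] op 0.0003
```

View pics/s2.png

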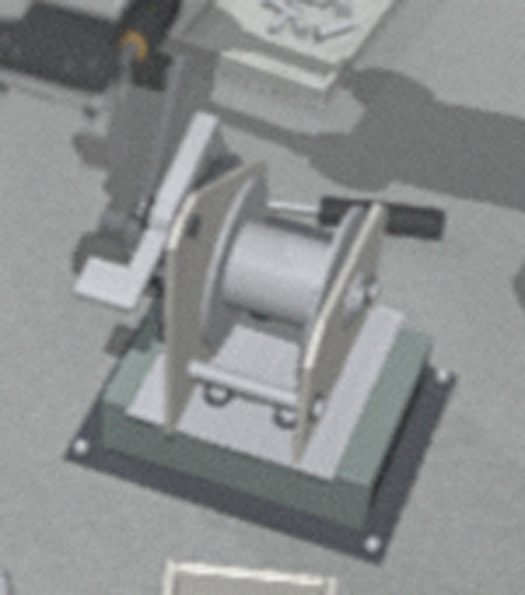

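```bash
python3 -m jog '[0,0.05,-0.022,0,0.055, 0,0.05,-0.022,0,0.055, 0,0.05,-0.022,0,0.055, 0,0.049,-0.022,0,0.055, 0,0,0,0,0.055]'; python3 - <<'E'
from h import *
s,M=st(); print(M.round(3)); d=np.array([.605,-.148,.232])-s["ee_pos"]; print((M.T@d).round(4))
E
```

```text
clock: 4.82
ee_pos: [0.6143, -0.1531, 0.3566]
eef_rot: [0.015, 0.717, 0.015, -0.696]
ft_force: [-0.3, 0.4, 1.1]
opening: 0.5
t 4.83 p [ 0.6143 -0.1531  0.3566] f [-0.3  0.4  1.1] op 0.047
[[ 0.03   0.042 -0.999]
 [ 0.002 -0.999 -0.042]
 [-1.    -0.    -0.03 ]]
[ 0.1243 -0.0054  0.0129]
```

```bash
python3 -m jog '[0.03,-0.005,0.008,0,0.055, 0.035,0,0,0,0.055, 0.03,0,0.002,0,0.055, 0.026,0,0,0,0.055,0,0,0,0,0.055]'; python3 - <<'E'
from h import *
s,M=st(); print(M.round(3)); d=np.array([.605,-.148,.232])-s["ee_pos"]; print((M.T@d).round(4))
sd=cam("side"); t=cam("top")
cv2.imwrite("pics/s3.png",cv2.resize(sd["frame"][100:270,260:410],None,fx=3.5,fy=3.5,interpolation=cv2.INTER_CUBIC))
E
```

```text
clock: 5.45
ee_pos: [0.606, -0.1436, 0.2316]
eef_rot: [0.014, 0.718, 0.017, -0.696]
ft_force: [-0.1, 0.1, 0.3]
opening: 0.587
t 5.45 p [ 0.606  -0.1436  0.2316] f [-0.1  0.1  0.3] op 0.0552
[[ 0.03   0.044 -0.999]
 [ 0.005 -0.999 -0.044]
 [-1.    -0.003 -0.03 ]]
[-0.0004  0.0044  0.0012]
```

View pics/s3.png

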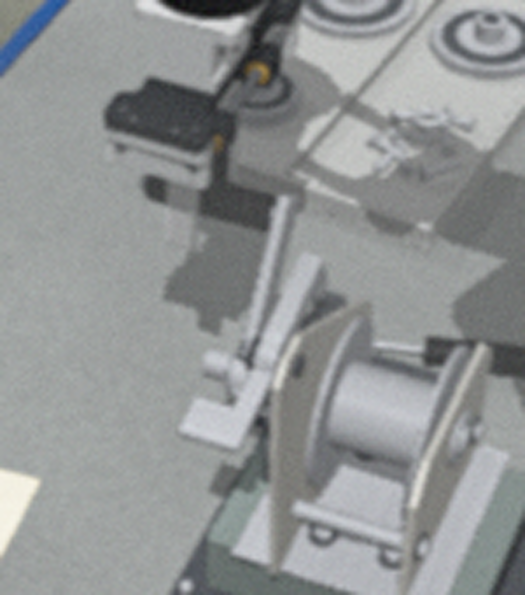

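```bash
python3 -m jog '[-0.005,-0.013,0,0,0.055, -0.005,-0.013,0,0,0.055, -0.0035,-0.009,0,0,0.055, -0.0035,-0.009,0,0,0.055, -0.002,-0.0095,0,0,0.055, -0.002,-0.0095,0,0,0.055, 0,-0.0095,0,0,0.055, 0,-0.0095,0,0,0.055]'; python3 - <<'E'
from h import *
s,M=st(); print(M.round(3)); 
sd=cam("side"); t=cam("top")
cv2.imwrite("pics/s4.png",cv2.resize(sd["frame"][100:270,260:410],None,fx=3.5,fy=3.5,interpolation=cv2.INTER_CUBIC))
cv2.imwrite("pics/t4.png",cv2.resize(t["frame"][125:335,310:530],None,fx=2.85,fy=2.85,interpolation=cv2.INTER_CUBIC))
E
```

```text
clock: 6.55
ee_pos: [0.6064, -0.0647, 0.2653]
eef_rot: [0.021, 0.724, 0.009, -0.689]
ft_force: [-0.6, -4.3, 1.1]
opening: 0.586
t 6.55 p [ 0.6064 -0.0647  0.2653] f [-0.6 -4.3  1.1] op 0.0551
[[ 0.05   0.042 -0.998]
 [-0.016 -0.999 -0.043]
 [-0.999  0.018 -0.049]]
```

View pics/s4.png

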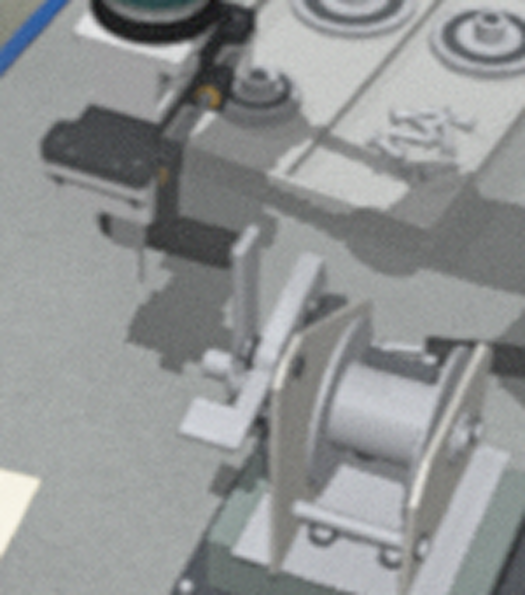

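```bash
python3 -m jog '[0.009,-0.011,0,0,0.055, 0.007,-0.011,0,0,0.055, 0.004,-0.009,0,0,0.055, 0.004,-0.009,0,0,0.055, 0.005,-0.009,0,0,0.055]'; python3 - <<'E'
from h import *
s,M=st(); print(M.round(3)); 
sd=cam("side"); t=cam("top")
cv2.imwrite("pics/s5.png",cv2.resize(sd["frame"][100:270,260:410],None,fx=3.5,fy=3.5,interpolation=cv2.INTER_CUBIC))
cv2.imwrite("pics/t5.png",cv2.resize(t["frame"][125:335,310:530],None,fx=2.85,fy=2.85,interpolation=cv2.INTER_CUBIC))
E
```

```text
clock: 7.28
ee_pos: [0.6048, -0.0114, 0.232]
eef_rot: [0.02, 0.723, 0.011, -0.69]
ft_force: [1.0, -3.2, 2.1]
opening: 0.584
t 7.28 p [ 0.6048 -0.0114  0.232 ] f [ 1.  -3.2  2.1] op 0.0549
[[ 0.047  0.043 -0.998]
 [-0.012 -0.999 -0.044]
 [-0.999  0.014 -0.046]]
```

View pics/s5.png

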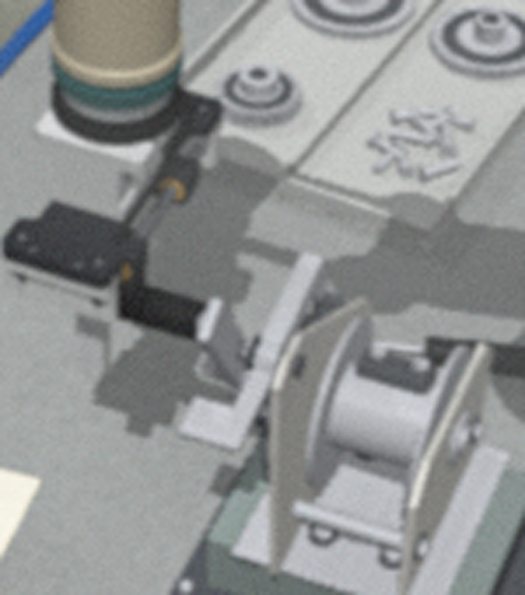

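View pics/t5.png

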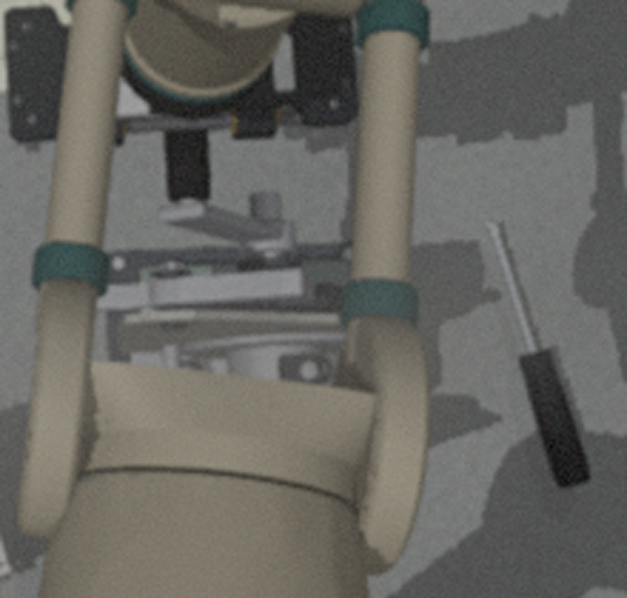

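```bash
cat > ang.py <<'E'
from h import *
def ang(t=None):
    t=t or cam("top"); C=cloud(t); g=t["frame"].astype(int).max(2)
    O=np.array([.4975,-.087]); c,s=np.cos(.03),np.sin(.03)
    d=C[...,:2]-O; X=d[...,0]*c+d[...,1]*s; Y=-d[...,0]*s+d[...,1]*c; Z=C[...,2]-.15
    m=(X>.056)&(X<.144)&(g<60)&(np.hypot(Y,Z)>.09)&(np.hypot(Y,Z)<.13)&(Y>-.08)&(Y<.12)&(Z>0)
    if m.sum()>10:
        v,u=np.where(m); y0,z0=np.median(Y[m]),np.median(Z[m])
        print("n",m.sum(),"X",X[m].min().round(3),X[m].max().round(3),"Y",y0.round(4),"Ztop",z0.round(4),"Yrange",np.percentile(Y[m],[3,97]).round(4))
        yc=np.mean(np.percentile(Y[m],[3,97])); 
        th=np.arccos(np.clip(yc/.11,-1,1)); print("theta from Y",np.degrees(th).round(1),"drum",(th-np.radians(40)).round(3),"theta z",np.degrees(np.arcsin(min(1,(z0-.012)/.11))).round(1))
    # arm tip / clamp
    m2=(X>-.085)&(X<-.03)&(np.hypot(Y,Z)<.06)&(Z>.03)&(g<75)
    if m2.sum()>10: print("clamp n",m2.sum(),Y[m2].mean().round(4),Z[m2].mean().round(4),"drum~",np.arctan2(-Y[m2].mean(),Z[m2].mean()).round(3))
E
python3 -c "
from ang import *
ang();
print('side');ang(cam('side'))"
```

```text
n 335 X 0.056 0.095 Y 0.0617 Ztop 0.1037 Yrange [0.05   0.0721]
theta from Y 56.3 drum 0.284 theta z 56.5
side
n 233 X 0.057 0.112 Y 0.0687 Ztop 0.1 Yrange [0.0477 0.0751]
theta from Y 56.1 drum 0.28 theta z 53.2
```

```bash
python3 -m jog '[0.004,-0.007,0,0,0.055, 0.004,-0.007,0,0,0.055, 0,0,0,0,0.055]'; python3 -c "
from ang import *
st();ang();
print('side');ang(cam('side'))"
```

```text
clock: 7.85
ee_pos: [0.6042, 0.0027, 0.2233]
eef_rot: [0.02, 0.723, 0.011, -0.691]
ft_force: [0.8, 0.2, 0.6]
opening: 0.583
t 7.85 p [0.6042 0.0027 0.2233] f [0.8 0.2 0.6] op 0.0548
n 332 X 0.056 0.096 Y 0.0742 Ztop 0.0941 Yrange [0.0628 0.0845]
theta from Y 48.0 drum 0.139 theta z 48.3
side
n 249 X 0.057 0.113 Y 0.0812 Ztop 0.0904 Yrange [0.0624 0.0881]
theta from Y 46.8 drum 0.119 theta z 45.5
```

```bash
python3 -m jog '[0,0.006,0,0,0.055, -0.04,0,0,0,0.055, -0.05,0,0,0,0.055, -0.04,0,0,0,0.055]'; python3 -c "
from ang import *
s,M=st();ang();C=cloud(cam('top'));c=C[195:225,325:420]
print((M.T@(np.array([.499,-.077,.32])-s['ee_pos'])).round(4)); print(M.round(3))"
```

```text
clock: 8.45
ee_pos: [0.5963, -0.0015, 0.3522]
eef_rot: [0.018, 0.719, 0.012, -0.694]
ft_force: [-0.4, -0.1, 0.7]
opening: 0.585
t 8.45 p [ 0.5963 -0.0015  0.3522] f [-0.4 -0.1  0.7] op 0.055
n 594 X 0.056 0.141 Y 0.0744 Ztop 0.0943 Yrange [0.0628 0.0845]
theta from Y 48.0 drum 0.139 theta z 48.4
[0.0292 0.0711 0.1015]
[[ 0.035  0.042 -0.998]
 [-0.007 -0.999 -0.043]
 [-0.999  0.008 -0.035]]
```

Drum at about 0.14 and free. Move over the nose.

```bash
python3 -m jog '[0,0.024,0.034,0,0, 0,0.024,0.034,0,0, 0,0.023,0.033,0,0, 0,0,0,0,0, 0,0,0,0,0]'; python3 -c "
from ang import *
s,M=st()
print((M.T@(np.array([.499,-.077,.30])-s['ee_pos'])).round(4))
sd=cam('side');cv2.imwrite('pics/s6.png',cv2.resize(sd['frame'][100:270,260:410],None,fx=3.5,fy=3.5,interpolation=cv2.INTER_CUBIC))"
```

```text
clock: 9.18
ee_pos: [0.4973, -0.0781, 0.3475]
eef_rot: [0.017, 0.721, 0.014, -0.693]
ft_force: [0.4, -0.5, -0.1]
opening: 0.094
t 9.18 p [ 0.4973 -0.0781  0.3475] f [ 0.4 -0.5 -0.1] op 0.0088
[ 0.0475 -0.0013  0.0002]
```

View pics/s6.png

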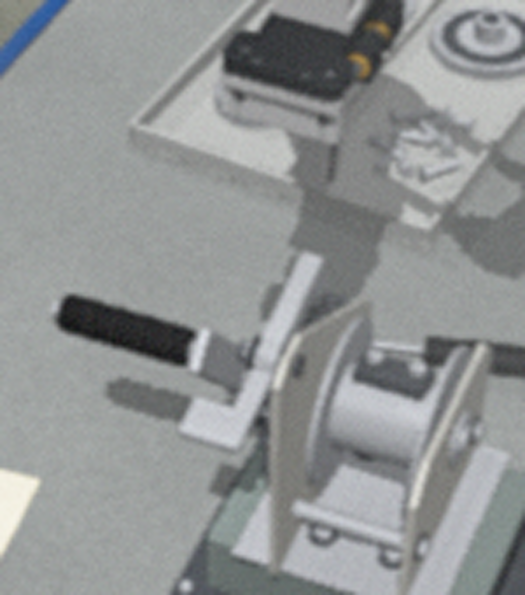

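```bash
python3 -m jog '[0.03,0,0,0,0, 0.018,0,0,0,0, 0.006,0,0,0,0, 0.006,0,0,0,0]'; python3 -m jog '[0.006,0,0,0,0, 0.005,0,0,0,0]';  python3 -m jog '[0.004,0,0,0,0]'; python3 -c "
from ang import *
sd=cam('side');cv2.imwrite('pics/s7.png',cv2.resize(sd['frame'][100:270,260:410],None,fx=3.5,fy=3.5,interpolation=cv2.INTER_CUBIC))"
```

```text
clock: 9.72
ee_pos: [0.5035, -0.0767, 0.2858]
eef_rot: [0.018, 0.721, 0.015, -0.692]
ft_force: [-1.7, -2.9, 7.0]
opening: 0.006
clock: 9.98
ee_pos: [0.5051, -0.0778, 0.2764]
eef_rot: [0.02, 0.722, 0.014, -0.691]
ft_force: [-0.8, -0.0, 1.6]
opening: 0.003
clock: 10.1
ee_pos: [0.5056, -0.0776, 0.2722]
eef_rot: [0.02, 0.722, 0.014, -0.691]
ft_force: [0.1, -0.4, -1.0]
opening: 0.007
```

View pics/s7.png

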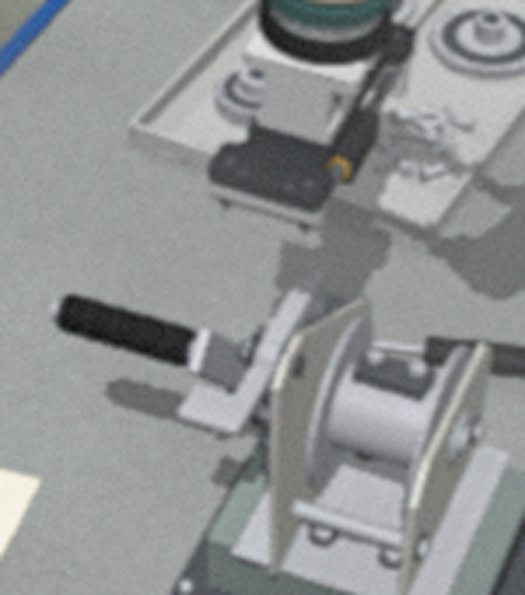

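```bash
python3 -m jog '[-0.04,0,0,0,0, -0.04,0,0,0,0, 0,-0.026,-0.03,0,0, 0,-0.026,-0.03,0,0, 0,-0.026,-0.03,0,0, 0,0,0,0,0]'; python3 -c "
from ang import *
t=cam('top');C=cloud(t)
s,M=st();ang(t);ang(cam('side'))
print(M.round(3),(M.T@(np.array([.595,0,.27])-s['ee_pos'])).round(4))
sd=cam('side');cv2.imwrite('pics/s8.png',cv2.resize(sd['frame'][100:270,260:410],None,fx=3.5,fy=3.5,interpolation=cv2.INTER_CUBIC))"
```

```text
clock: 10.9
ee_pos: [0.5903, 0.0092, 0.3553]
eef_rot: [0.017, 0.722, 0.016, -0.692]
ft_force: [-0.3, -0.0, 0.5]
opening: 0.007
t 10.95 p [0.5893 0.0081 0.3555] f [-0.1  0.  -0. ] op 0.0005
n 455 X 0.056 0.114 Y 0.0749 Ztop 0.0934 Yrange [0.0637 0.0855]
theta from Y 47.3 drum 0.128 theta z 47.7
clamp n 22 -0.0022 0.0404 drum~ 0.054
n 361 X 0.056 0.143 Y 0.0826 Ztop 0.0897 Yrange [0.0711 0.0885]
theta from Y 43.5 drum 0.061 theta z 44.9
[[ 0.041  0.045 -0.998]
 [-0.002 -0.999 -0.046]
 [-0.999  0.004 -0.041]] [ 0.0857  0.0081 -0.0018]
```

View pics/s8.png

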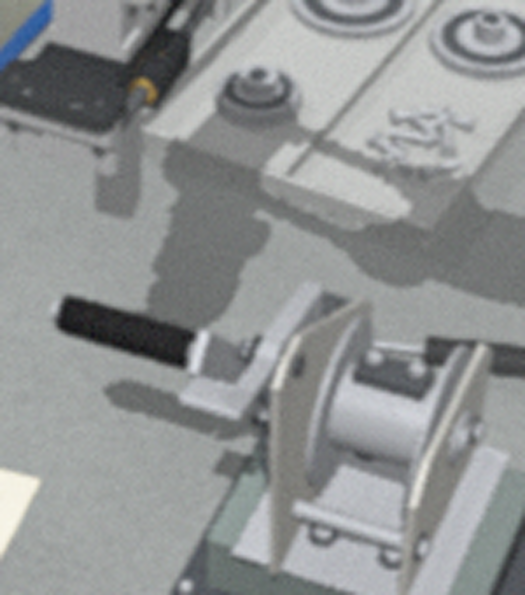

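```bash
python3 -m jog '[0.045,0.008,0,0,0, 0.04,0,0.001,0,0, 0.008,0,0.001,0,0, 0,0,0,0,0]';  python3 -c "
from ang import *
s,M=st();print((M.T@(np.array([.595,0,.25])-s['ee_pos'])).round(4))"
```

```text
clock: 11.55
ee_pos: [0.589, -0.0049, 0.2642]
eef_rot: [0.016, 0.723, 0.012, -0.69]
ft_force: [1.0, -0.5, 0.3]
opening: 0.0
t 11.55 p [ 0.589  -0.0049  0.2642] f [ 1.  -0.5  0.3] op 0.0
[ 0.0144 -0.0047 -0.0055]
```

```bash
python3 -m jog '[0.006,-0.005,-0.005,0,0, 0.004,0,0,0,0]'; python3 -m jog '[0.004,0,0,0,0, 0.003,0,0,0,0]';python3 -m jog '[0.003,0,0,0,0, 0.003,0,0,0,0]'; python3 -c "
from ang import *
ang(cam('side'))"
```

```text
clock: 11.8
ee_pos: [0.5961, 0.0001, 0.2574]
eef_rot: [0.016, 0.725, 0.012, -0.688]
ft_force: [1.1, 0.2, -0.0]
opening: 0.008
clock: 12.05
ee_pos: [0.5971, 0.0012, 0.2516]
eef_rot: [0.015, 0.726, 0.012, -0.687]
ft_force: [-2.4, 3.3, 7.9]
opening: 0.003
clock: 12.3
ee_pos: [0.5969, 0.0046, 0.2483]
eef_rot: [0.013, 0.727, 0.015, -0.687]
ft_force: [-1.9, 1.8, 6.4]
opening: 0.007
n 270 X 0.057 0.143 Y 0.0883 Ztop 0.0846 Yrange [0.0742 0.0934]
theta from Y 40.4 drum 0.007 theta z 41.3
```

```bash
python3 -m jog '[0.003,0.002,0,0,0, 0.003,0.002,0,0,0]'; python3 -m jog '[0.003,0.001,0,0,0, 0.003,0.001,0,0,0]'
```

```text
clock: 12.6
ee_pos: [0.5969, 0.0065, 0.2462]
eef_rot: [0.01, 0.728, 0.019, -0.686]
ft_force: [-3.3, 5.2, 10.5]
opening: 0.007
clock: 12.85
ee_pos: [0.5967, 0.0089, 0.2438]
eef_rot: [0.008, 0.729, 0.022, -0.685]
ft_force: [-2.8, 4.3, 6.9]
opening: 0.006
```

```bash
python3 -c "
from ang import *
ang(cam('side')); ang()"
```

```text
n 275 X 0.056 0.144 Y 0.0921 Ztop 0.0801 Yrange [0.0787 0.097 ]
theta from Y 37.0 drum -0.052 theta z 38.3
n 241 X 0.056 0.088 Y 0.0833 Ztop 0.0848 Yrange [0.0719 0.0936]
theta from Y 41.2 drum 0.021 theta z 41.4
```

```bash
python3 -m jog '[-0.02,0,0,0,0, 0,0.014,0,0,0, 0,0,0,0,0]';  python3 -c "
from ang import *
s,M=st();print(M.round(3),(M.T@(np.array([.597,-.006,.25])-s['ee_pos'])).round(4));ang();ang(cam('side'))"
```

```text
clock: 13.32
ee_pos: [0.5957, -0.0062, 0.2629]
eef_rot: [0.008, 0.728, 0.022, -0.685]
ft_force: [0.3, -0.0, -0.3]
opening: 0.004
t 13.32 p [ 0.5957 -0.0062  0.2629] f [ 0.3 -0.  -0.3] op 0.0004
[[ 0.061  0.043 -0.997]
 [ 0.021 -0.999 -0.042]
 [-0.998 -0.018 -0.062]] [ 0.013   0.0001 -0.0005]
n 171 X 0.056 0.089 Y 0.0789 Ztop 0.0856 Yrange [0.0715 0.0863]
theta from Y 44.2 drum 0.073 theta z 42.0
clamp n 15 -0.0026 0.0417 drum~ 0.061
n 367 X 0.057 0.143 Y 0.0908 Ztop 0.0812 Yrange [0.0783 0.0968]
theta from Y 37.3 drum -0.048 theta z 39.0
```

```bash
python3 -m jog '[0.01,0,0,0,0, 0.006,0,0,0,0]'; python3 -m jog '[0.004,0,0,0,0, 0.004,0,0,0,0]'; python3 -m jog '[0.005,0,0,0,0, 0.005,0,0,0,0]'
```

```text
clock: 13.68
ee_pos: [0.5965, -0.0041, 0.2458]
eef_rot: [0.007, 0.728, 0.023, -0.685]
ft_force: [-1.9, 3.8, 7.5]
opening: 0.003
clock: 13.92
ee_pos: [0.5967, -0.0031, 0.2441]
eef_rot: [0.007, 0.73, 0.023, -0.684]
ft_force: [-8.1, -1.0, 24.7]
opening: 0.003
clock: 14.18
ee_pos: [0.5966, -0.0031, 0.2442]
eef_rot: [0.009, 0.732, 0.023, -0.681]
ft_force: [-8.7, -0.1, 22.1]
opening: 0.006
```

```bash
python3 -m jog '[0.005,0,0,0,0, 0.005,0,0,0,0, 0.005,0,0,0,0]';python3 -m jog '[0.005,0,0,0,0, 0.005,0,0,0,0, 0.005,0,0,0,0]'; python3 -m jog '[0.005,0,0,0,0, 0.005,0,0,0,0, 0.005,0,0,0,0]'; python3 -c "
from ang import *
ang();ang(cam('side'));st()"
```

```text
clock: 14.55
ee_pos: [0.5965, -0.003, 0.2442]
eef_rot: [0.011, 0.736, 0.022, -0.676]
ft_force: [-8.5, -0.2, 23.8]
opening: 0.002
clock: 14.92
ee_pos: [0.5964, -0.0029, 0.2443]
eef_rot: [0.013, 0.74, 0.021, -0.672]
ft_force: [-8.8, 0.0, 23.0]
opening: 0.003
clock: 15.3
ee_pos: [0.5963, -0.0029, 0.2443]
eef_rot: [0.015, 0.744, 0.021, -0.668]
ft_force: [-9.7, 0.8, 23.6]
opening: 0.01
n 184 X 0.056 0.079 Y 0.0853 Ztop 0.0821 Yrange [0.0746 0.0954]
theta from Y 39.4 drum -0.01 theta z 39.6
clamp n 18 -0.0052 0.0414 drum~ 0.125
n 359 X 0.057 0.144 Y 0.0938 Ztop 0.0781 Yrange [0.081  0.0998]
theta from Y 34.7 drum -0.092 theta z 36.9
t 15.4 p [ 0.5963 -0.0029  0.2443] f [-9.1 -0.3 22.9] op 0.0007
```

```bash
python3 -m jog '[0.006,0,0,0,0, 0.006,0,0,0,0, 0.006,0,0,0,0, 0.006,0,0,0,0, 0.006,0,0,0,0]'; python3 -m jog '[-0.002,0,0,0,0, -0.02,0,0,0,0, -0.05,0,0,0,0, -0.05,0,0,0,0, 0,0.06,0,0,0, 0,0.06,0,0,0, 0,0.06,0,0,0, 0,0.06,0,0,0, 0,0,0,0,0]'; python3 -c "
from ang import *
st();t=cam('top');ang(t);ang(cam('side'))
C=cloud(t)
O=np.array([.4975,-.087,0]);c,s=np.cos(.03),np.sin(.03);A=np.array([[c,-s,0],[s,c,0],[0,0,1]])
for y,z in((132,.258),(100,.257),(60,.257),(30,.257),(10,.257)):
  p=O+A@np.array([0.,y/1e3,z]);u,v=proj(t,p);u,v=int(round(u)),int(round(v));q=np.median(C[v-1:v+2,u-1:u+2].reshape(-1,3),0);print(y,u,v,q.round(4))
im=cam('side');cv2.imwrite('pics/s9.png',cv2.resize(im['frame'][140:310,290:440],None,fx=3.5,fy=3.5,interpolation=cv2.INTER_CUBIC))
cv2.imwrite('pics/t9.png',t['frame'])"
```

```text
clock: 16.02
ee_pos: [0.5962, -0.0028, 0.2442]
eef_rot: [0.019, 0.751, 0.019, -0.66]
ft_force: [-12.0, 0.1, 28.6]
opening: 0.004
clock: 17.15
ee_pos: [0.5945, -0.2472, 0.363]
eef_rot: [0.02, 0.749, 0.023, -0.662]
ft_force: [0.3, 0.5, -0.5]
opening: 0.004
t 17.15 p [ 0.5945 -0.2472  0.363 ] f [ 0.3  0.5 -0.5] op 0.0004
n 694 X 0.056 0.144 Y 0.0852 Ztop 0.0827 Yrange [0.0738 0.0954]
theta from Y 39.7 drum -0.004 theta z 40.0
clamp n 28 -0.0028 0.0414 drum~ 0.066
n 355 X 0.056 0.144 Y 0.0927 Ztop 0.079 Yrange [0.0815 0.0988]
theta from Y 35.0 drum -0.088 theta z 37.5
132 335 229 [0.4921 0.0447 0.2644]
100 354 228 [0.4944 0.0137 0.2571]
60 379 227 [ 0.4956 -0.0265  0.2584]
30 398 226 [ 0.4976 -0.0584  0.2516]
10 410 226 [ 0.4977 -0.0786  0.2482]
```

View pics/s9.png

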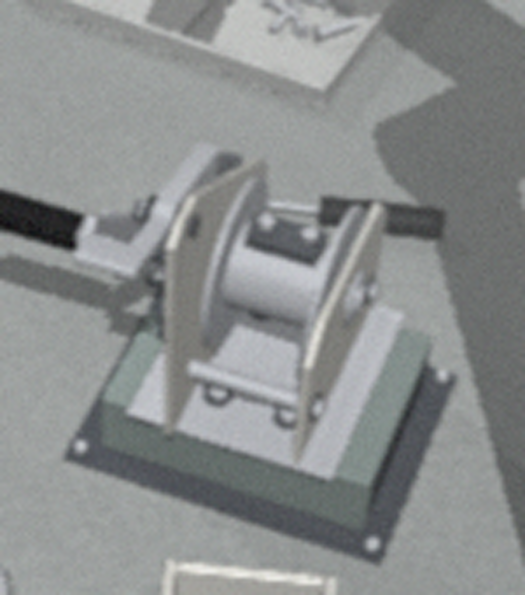

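View pics/t9.png

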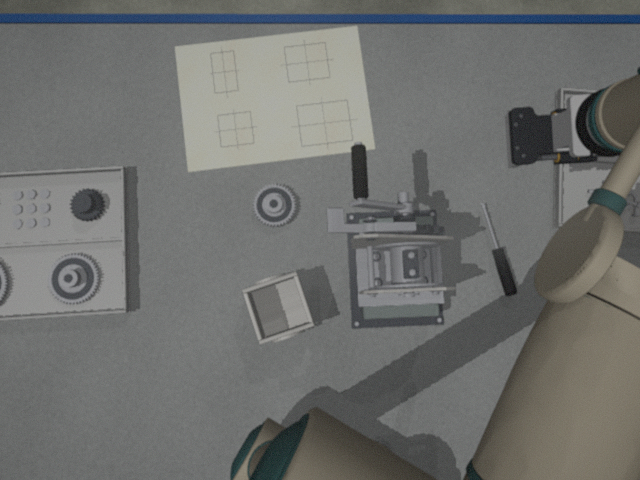

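```bash
python3 -c "
from h import *
a=np.load('t_cl.npy')
for u,v in ((335,229),(379,227),(398,226),(410,226)): print(a[v-1:v+2,u-1:u+2].reshape(-1,3).mean(0).round(4))
finish_job(); st()"
```

```text
[0.4931 0.0443 0.2568]
[ 0.4953 -0.0265  0.2588]
[ 0.4968 -0.0574  0.2578]
[ 0.497  -0.0774  0.2548]
the job is handed in; nothing more can be done
the job is handed in; nothing more can be done
```

I tripped the pawl, swung the crank handle over and backward to about drum 0.13, and set the pawl again by pressing its nose. I then pressed down on the handle from above until a tooth stopped against the pawl. I held that for about 2 s with 22–29 N vertical, roughly 17–22 N at the handle. I backed the arm off and handed the job in at about 17 s; no verdict is reported.

**What the last checks showed**
- **Drum:** the top view puts it at -0.004 rad, and the tool did not move while I pressed on the stop.
- **Pawl:** the depth reading shows the nose about 7 mm lower than at the start, when the pawl was riding on a tooth. That fits a fully set pawl.
- **Release and loose parts:** the arm stands clear with no force on it. In the last top picture the gear, housing and screwdriver look to be where they were; I checked this by eye only.

**What went wrong or disagreed**
- **First press:** the fingertips started to slide off the handle towards its outer side at about 7–10 N. I lifted, re-centred and pressed again.
- **Side view:** its handle estimate is -0.09 rad. It read about 0.07–0.12 rad lower than the top view in each reading since the pawl was set, so I did not trust it.
- **Rope clamp:** the colour-mask estimate is +0.07 rad, from only 28 pixels, so I gave it little weight.

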